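# Zero the air shutter and set it to the clip

## Robot

A 6-joint arm with a two-finger parallel gripper is mounted at the origin on the work surface. World frame = base frame: x ahead of the robot, y to its left, z up, the work surface at z = 0. Lengths are in mm, angles in rad, forces in N, time in s.
With the tool pointing down it reaches from about 200 to 875 mm from the base axis. Payload 3.4 kg.
Tool frame: the origin (TCP) lies between the finger pads; the fingertips stand 17 mm ahead of it and the grasp point (between the pads) lies 2 mm behind it; z points along the fingers, x is the direction in which the jaws open and shut, and the axes are right-handed (so a half turn about z gives the same grasp; the last joint's range is limited). The gripper opens to 94 mm and grips with 3 to 60 N. Pads are 16 mm wide; open, the fingers measure 119 mm over their backs; the gripper's body (75 mm by 177 mm) begins 78 mm behind the grasp point.
Start: joints at [-1.321, 0.276, 1.505, -0, 1.361, -0.121], TCP at [208.359, -535.957, 222.493] pointing down, gripper open.
Joint ranges: [-2.89, 2.89], [-0.75, 2.08], [0.22, 2.7], [-1.18, 4.32], [0.11, 2.71], [-2.7, 2.7]. Speed limits (rad/s): [2.57, 2.57, 3.14, 3.14, 3.14, 3.14].

## Interface

Orientations are given as a rotation vector (axis times angle).
In Python, from plant import sensors, cams, arm gives the robot as it stands.
- The arm moves only by the tool carry_out, never from a script. Its argument "increments" is a list of rows, each a list of 3 entries, a list of its own where there are three numbers: the turn, a rotation vector about the tool's x, y, z in degrees, then the shift along the tool's x, y, z in cm, then the opening, from -1 (shut) to 1 (fully open). In form: [[[rx, ry, rz], [dx, dy, dz], fingers], ...]. A call has 1 to 10 rows; each row is the pose to reach, as a shift and turn from the pose measured when the call began, along the tool's axes at that moment; what a row does not reach only later rows make up. A row lasts 1/8 s, in which the tool goes at most 62.5 mm and 10.7 degrees, less where a joint would pass 70% of its speed; a pose out of reach is approached as far as the arm can. A call with a gripper value outside its range is refused whole. The fingers move at their own pace and stop on an object; the grip force is fixed at half the most. Time passes only in rows, so rows that repeat a pose let the fingers close. It gives the time, the measured TCP pose, the force and the opening at its end, in the units of the state.
- sensors.read_state(): the state, without advancing time (a new reading comes with each control period).
- cams.get_image(name): name is "side" or "top"; returns a dict with "pixels" (480x640x3 uint8, red, green, blue), "vertical_fov" (degrees; the focal length in pixels is half the picture's height over the tangent of half this angle, whatever the lens; pixels are square), "cx", "cy" (the principal point, pixels), "extrinsics" (4x4, takes a point from camera to world coordinates). Camera axes: x right, y down, z forward; pixel columns grow to the right and rows downward; lengths in mm; the calibration is good to about 2 mm. A picture is of the moment at which its call begins. There is no depth.
- arm.hand_in(): hands the job in, once; it reports no verdict.
The state is a dict: "t": time; "joints": joint angles; "joint_vel": joint speeds; "tau": joint torques, N m; "position": TCP position; "tool_rot": TCP orientation; "ft_force": force on the tool from outside, world axes, zero at the start; "ft_torque": the same for the moment, N m; "grip_width": opening from 0.0 (shut) to 1.0 (fully open).
Only numpy, scipy, OpenCV 4.12 (cv2) and the standard library are available. Lean on these libraries where they do the work, as an engineer would, in place of code of your own. Each camera call takes 0.05 s, during which the arm holds its last target.

## Task

On the round air box, push the upright handle of the shutter's lever clockwise (seen from above) all the way to the closed stop, then push it back the other way until the pointer at the lever's tip points at the middle rib of the clip on the scale. Push gently with the fingers' outside: do not take the handle between the fingers, do not lift the ring, do not move the clip, and leave everything else on the bench where it is.

Things in the scene. Friction and masses are not known exactly. Their poses are not given: they have to be found in the camera images.
- airbox: round galvanised air box fixed to the bench: drum 216 mm across, flat flange 300 mm across, its top 54 mm above the bench. Origin on the ring's vertical axis at bench height, z up. The scale, an arc of raised ticks 0.2 rad apart, is on its -x side, facing the robot. A round stop pin (9 mm thick, top 71 mm above the bench) stands at each end of the lever's arc
- shutter (a joint): angle of the 180 mm shutter ring (rad): 0 = closed, lever at the clockwise stop; grows anticlockwise seen from above to 1.6, the other stop. At value q the lever points from the axis at angle pi - 0.8 + q from the air box's +x, anticlockwise. Dry friction: 2 to 3 N at the handle moves it, and it stays where left. The ring is only laid on its spindle and lifts if pulled up
- handle (a point): the lever's upright handle, a plain round dark steel post 14 mm across whose sleeve turns freely, standing on the flat lever 98 mm from the ring's axis; it rises from 68 to 114 mm above the bench; this point is on its centre line at 92 mm. The flat lever under it is 11 mm wide, its top 68 mm above the bench
- pointer (a point): narrow (4 mm) outer tip of the lever, its pointer, 118 mm from the ring's axis, 65 mm above the bench
- clip_mark (a point): where the pointer's tip has to stand: 118 mm from the ring's axis, straight inward of the middle rib of the dark steel clip on the scale's rim, 65 mm above the bench. The clip is 14 mm wide and reaches from 125 to 163 mm from the axis; its rib is 3 mm wide, top 66 mm above the bench. The lever passes freely inside it. The clip slides along the rim if pushed
- bottle: bystander: amber glass bottle, 62 mm across, 200 mm tall; origin at the middle of its underside
- radio: bystander: black hand radio standing up, 58 x 36 mm, 140 mm tall with its aerial; origin at the middle of its underside
- coupling: bystander: aluminium hose coupling, 48 mm across, 38 mm tall, beside the air box; origin at the middle of its underside
- nut: bystander: dark round collar nut, 36 mm across, 16 mm tall, lying on the back of the air box's flange, away from the lever's arc; origin at the middle of its underside
- tape: bystander: roll of brown tape lying flat, 96 mm across, 24 mm tall; origin at the middle of its underside
- screwdriver: bystander: screwdriver lying on the bench, 200 mm long; origin at the middle of its underside
- pliers: bystander: pliers lying on the bench, 150 mm long, 12 mm thick; origin at the middle of its underside

How it is judged:
By the outcome, as a careful person would: the job done as asked, in the order asked, and still so for the second after the job is handed in, with the robot touching nothing.
It also fails if it takes over 58 s, if anything falls off the work surface, if the arm or the gripper's body presses on something with over 40 N, if the wrist force passes 120 N, or if a joint passes its speed limit or range.

## Working session

There is one attempt and no reset: what is moved stays moved. The work goes in short steps, Python scripts to look and compute and a tool call to move; the robot and the scene stay as the last step left them, time stands still between calls to the robot, and variables do not carry over. Pictures are saved under pics/ and viewed, and the job is handed in when it is done.

Besides the shell and the picture viewer there is one more tool, called after "Request:" as name(argument=value, ...), one argument or row to a line, values as JSON. carry_out: Moves the arm, as the interface text tells. Its arguments: {"type":"object","properties":{"increments":{"type":"array","items":{"type":"array"}}},"required":["increments"]}

```bash
ls; mkdir -p pics; python3 - <<'E'
from plant import sensors,cams,arm
import cv2,numpy as np
s=sensors.read_state();print(s)
for n in("side","top"):
    d=cams.get_image(n);cv2.imwrite(f"pics/{n}0.png",d["pixels"][:,:,::-1])
    print(n,d["vertical_fov"],d["cx"],d["cy"],np.round(d["extrinsics"],3).tolist(), [k for k in d])
E
```

```text
pics
{'t': 0.0, 'joints': array([-1.32097717e+00,  2.76559700e-01,  1.50608614e+00,  2.77354510e-06,
        1.36069110e+00, -1.20985081e-01]), 'joint_vel': array([0.00054297, 0.00061455, 0.00107534, 0.00025611, 0.00037216,
       0.00083262]), 'tau': array([-2.95797821e-03, -4.04593313e+01, -2.37233198e+01,  7.00455112e-02,
        3.47590854e-02, -1.43543666e-04]), 'position': array([ 208.23435125, -535.4116738 ,  221.64356984]), 'tool_rot': array([-2.59192224e+00,  1.77321547e+00,  2.05454025e-03]), 'ft_force': array([ 0.06373508, -0.34992874,  0.1380573 ]), 'ft_torque': array([0.03755257, 0.00625338, 0.00339218]), 'grip_width': 0.9998831142302298}
side 42.52280381891355 314.37057399784464 247.78698681993328 [[-0.974, -0.15, 0.169, 365.204], [-0.225, 0.58, -0.783, 1085.911], [0.02, -0.801, -0.598, 944.165], [0.0, 0.0, 0.0, 1.0]] ['pixels', 'vertical_fov', 'cx', 'cy', 'extrinsics']
top 42.308356808265756 324.16630713296496 235.23829759102213 [[0.025, -0.995, 0.092, 471.875], [-1.0, -0.024, 0.009, -22.003], [-0.007, -0.092, -0.996, 1546.801], [0.0, 0.0, 0.0, 1.0]] ['pixels', 'vertical_fov', 'cx', 'cy', 'extrinsics']
```

View pics/side0.png

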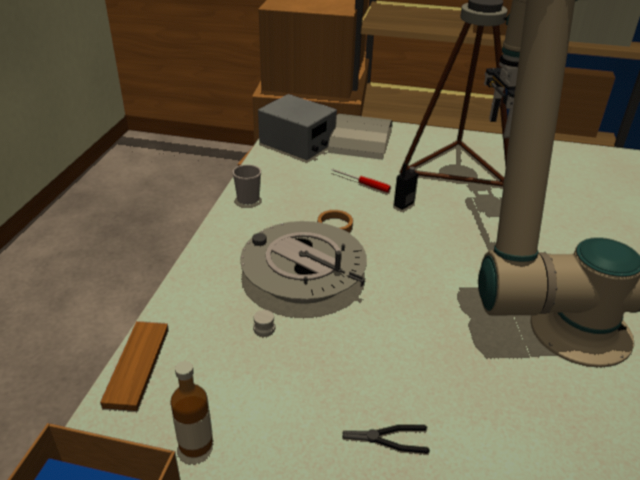

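View pics/top0.png

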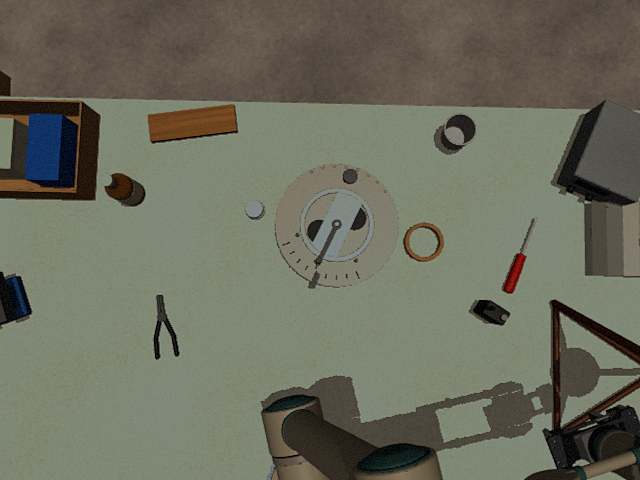

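```bash
python3 - <<'E'
import cv2
a=cv2.imread("pics/top0.png")[155:295,265:405];cv2.imwrite("pics/t0z.png",cv2.resize(a,(600,600),interpolation=cv2.INTER_CUBIC))
a=cv2.imread("pics/side0.png")[210:310,230:380];cv2.imwrite("pics/s0z.png",cv2.resize(a,(795,530),interpolation=cv2.INTER_CUBIC))
E
```

```text
(no output)
```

View pics/t0z.png

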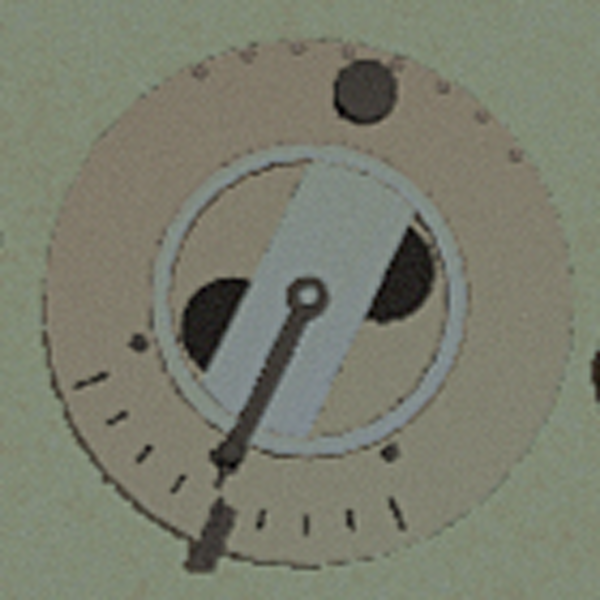

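View pics/s0z.png

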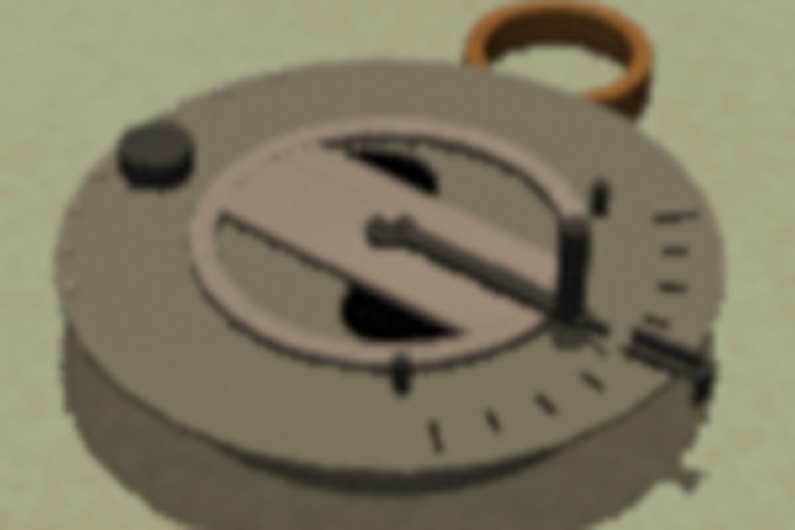

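```bash
cat > h.py <<'E'
import cv2,numpy as np
from plant import sensors,cams,arm
def cam(n,avg=1):
    ds=[cams.get_image(n) for _ in range(avg)]
    d=ds[0]; d["pixels"]=np.mean([x["pixels"] for x in ds],0).round().astype(np.uint8)
    return d
def f(d): return 240/np.tan(np.radians(d["vertical_fov"]/2))
def ray(d,uv,z):
    uv=np.atleast_2d(uv).astype(float);E=np.array(d["extrinsics"])
    r=np.c_[(uv[:,0]-d["cx"])/f(d),(uv[:,1]-d["cy"])/f(d),np.ones(len(uv))]@E[:3,:3].T
    return E[:3,3]+r*((z-E[2,3])/r[:,2])[:,None]
def proj(d,P):
    P=np.atleast_2d(P).astype(float);E=np.array(d["extrinsics"])
    c=(P-E[:3,3])@E[:3,:3]
    return np.c_[c[:,0]/c[:,2]*f(d)+d["cx"],c[:,1]/c[:,2]*f(d)+d["cy"]]
def circ(p):
    A=np.c_[2*p[:,:2],np.ones(len(p))];s=np.linalg.lstsq(A,(p[:,:2]**2).sum(1),rcond=None)[0]
    return s[:2],np.sqrt(s[2]+s[0]**2+s[1]**2)
def rcirc(p,n=8):
    for _ in range(n):
        c,r=circ(p);e=abs(np.hypot(*(p[:,:2]-c).T)-r);p=p[e<max(1.2,2*np.median(e))] 
    return c,r,len(p),e.mean()
E
python3 - <<'E'
from h import *
d=cam("top",4);im=d["pixels"]
np.save("pics/top0.npy",im)
hsv=cv2.cvtColor(im,cv2.COLOR_RGB2HSV)
for uv in [(290,200),(340,170),(230,230),(380,240),(325,210),(302,226)]: print(uv,im[uv[1],uv[0]],hsv[uv[1],uv[0]])
# flange: R-G sign
g=cv2.GaussianBlur(im,(3,3),0).astype(int)
m=((g[:,:,0]-g[:,:,1])>-4).astype(np.uint8)
roi=np.zeros_like(m);cv2.circle(roi,(337,226),75,1,-1);m&=roi
m=cv2.morphologyEx(m,cv2.MORPH_OPEN,np.ones((3,3)))
cs,_=cv2.findContours(m,0,cv2.CHAIN_APPROX_NONE);c=max(cs,key=cv2.contourArea)[:,0]
print("flange",rcirc(ray(d,c,54)))
# ring: bluish-white
m=((g[:,:,2]-g[:,:,0])>5)&(g.sum(2)>330); m=m.astype(np.uint8)&roi
cs,_=cv2.findContours(m,0,cv2.CHAIN_APPROX_NONE);c=max(cs,key=cv2.contourArea)[:,0]
for z in(54,60,64):print("ring",z,rcirc(ray(d,c,z)))
# dark
dk=(im.max(2)<95).astype(np.uint8)&roi
n,l,st,ce=cv2.connectedComponentsWithStats(dk)
for i in range(1,n):
    if st[i,4]>3:print(st[i],ce[i].round(2),ray(d,ce[i],54)[0].round(1))
E
```

```text
(290, 200) [126 119 104] [ 20  45 126]
(340, 170) [128 119 102] [ 20  52 128]
(230, 230) [129 138 118] [ 44  37 138]
(380, 240) [125 126 108] [ 32  36 126]
(325, 210) [127 123 106] [ 24  42 127]
(302, 226) [130 141 130] [ 60  20 141]
flange (array([636.62428424, -36.58481301]), np.float64(149.2227694516996), 214, np.float64(0.5263262931550752))
ring 54 (array([633.06123036, -11.90191136]), np.float64(62.918936596845434), 80, np.float64(6.862147867725099))
ring 60 (array([632.41337712, -11.9425091 ]), np.float64(62.66604719882038), 80, np.float64(6.834566911384729))
ring 64 (array([631.98147495, -11.96957426]), np.float64(62.49745426680346), 80, np.float64(6.816179607157617))
[343 169  15  15 189] [349.81 175.99] [756.5 -67.6  54. ]
[323 193  11   3  11] [328.   193.73] [711.5 -15.5  54. ]
[318 196   4   3   4] [319.5  197.25] [702.3   4.9  54. ]
[313 200   3   3   5] [314.2 201.2] [692.3  17.6  54. ]
[362 205   4   5   7] [363.29 206.86] [ 681.4 -101.9   54. ]
[350 208  19  23 230] [359.21 219.83] [649.5 -92.6  54. ]
[263 211   2   5   5] [263.6 213. ] [660.5 139.6  54. ]
[306 220  1
[... 328 characters left out ...]
7.   54. ]
[277 242   3   6   8] [277.62 244.88] [583.8 103.   54. ]
[282 242   8   4  11] [285.55 243.55] [587.5  84.   54. ]
[280 249  59  40 202] [308.63 276.88] [508.5  26.   54. ]
[290 251   5   3   7] [292.43 252.  ] [567.4  66.8  54. ]
[297 259   4   4   7] [298.29 260.29] [547.8  52.1  54. ]
[354 258   4   5  14] [355.64 260.21] [551.4 -86.   54. ]
[326 260   8   2   8] [329.5  260.62] [548.8 -23.1  54. ]
[305 266   4   4   8] [306.25 267.5 ] [530.9  32.4  54. ]
[356 271   4   8  13] [357.38 274.69] [516.7 -90.9  54. ]
[325 274   2   5   8] [325.5 276. ] [511.7 -14.4  54. ]
[336 275   1   5   5] [336. 277.] [509.9 -39.7  54. ]
[346 274   2   5   7] [346.43 276.14] [512.6 -64.7  54. ]
```

```bash
python3 - <<'E'
from h import *
d=cam("top");im=np.load("pics/top0.npy");C=np.array([636.6,-36.6])
def pol(uv,z):
    p=ray(d,uv,z)[:,:2]-C; return np.c_[np.hypot(*p.T),np.mod(np.arctan2(p[:,1],p[:,0]),2*np.pi)]
for uv in [(285.55,243.55),(292.43,252),(298.29,260.29),(306.25,267.5),(325.5,276),(336,277),(346.43,276.14),(357.38,274.69)]: print("tick",pol(uv,55).round(3))
for uv in[(297,234.57),(355.64,260.21)]: print("pin",pol(uv,68).round(3))
# dark fraction weighted angle profile at radii over lever (z68) and clip(z66)
g=cv2.cvtColor(im,cv2.COLOR_RGB2GRAY).astype(np.float32)
def prof(r,z,a0,a1):
    a=np.arange(a0,a1,.004);P=np.c_[C[0]+r*np.cos(a),C[1]+r*np.sin(a),np.full(len(a),z)]
    uv=proj(d,P).astype(np.float32);v=cv2.remap(g,uv[:,:1],uv[:,1:],cv2.INTER_LINEAR)[:,0]
    b=np.median(v);w=np.clip(b-15-v,0,None);return (w*a).sum()/w.sum(),w.max(), v.min()
for r in range(20,90,6):print(r,np.round(prof(r,68,3.3,4.15),3))
for r in(106,109,112,115,117):print(r,np.round(prof(r,65,3.4,4.0),3))
for r in range(122,166,3):print(r,np.round(prof(r,64,3.3,4.0),3))
print(ray(d,(318,261.5),114),proj(d,[C[0],C[1],68]))
E
```

```text
tick [[130.194   1.958]]
tick [[124.365   2.161]]
tick [[125.493   2.358]]
tick [[126.233   2.564]]
tick [[126.919   2.966]]
tick [[126.768   3.166]]
tick [[127.176   3.364]]
tick [[131.612   3.566]]
pin [[96.969  1.864]]
pin [[98.826  3.658]]
20 [ nan   0. 133.]
26 [    nan   0.    133.092]
32 [    nan   0.    131.301]
38 [    nan   0.    125.039]
44 [  3.608   6.679 103.731]
50 [    nan   0.    116.918]
56 [ nan   0. 124.]
62 [    nan   0.    116.821]
68 [    nan   0.    124.023]
74 [   nan   0.   121.82]
80 [    nan   0.    109.467]
86 [    nan   0.    131.746]
106 [    nan   0.    124.531]
109 [   nan   0.   125.34]
112 [    nan   0.    124.629]
115 [    nan   0.    124.365]
117 [    nan   0.    125.094]
122 [ 3.432 64.145 47.262]
125 [ 3.462 72.977 38.836]
128 [ 3.445 69.672 41.875]
131 [ 3.497 64.234 47.383]
134 [ 3.563 39.562 72.188]
137 [ 3.558 61.452 50.329]
140 [ 3.559 28.655 82.961]
143 [    nan   0.    125.304]
146 [    nan   0.    120.891]
149 [ 3.37   9.198 96.217]
152 [   nan   0.   119.75]
155 [    nan   0.    129.771]
158 [    nan   0.    129.298]
161 [    nan   0.    128.329]
164 [    nan   0.    127.812]
[[543.0698385    3.44823723 114.        ]] [[336.02478535 223.90340549]]<stdin>:12: RuntimeWarning: invalid value encountered in scalar divide
```

```bash
cat >> h.py <<'E'
C=np.array([636.6,-36.6])
def prof(d,g,r,z,a0,a1,off=15,C=C):
    a=np.arange(a0,a1,.003);P=np.c_[C[0]+r*np.cos(a),C[1]+r*np.sin(a),np.full(len(a),z)]
    uv=proj(d,P).astype(np.float32);v=cv2.remap(g,uv[:,:1],uv[:,1:],cv2.INTER_CUBIC)[:,0]
    b=np.percentile(v,80);w=np.clip(b-off-v,0,None);w[w<.3*w.max()]=0;return (w*a).sum()/max(w.sum(),1e-9),w.max(),(w>0).sum()*.003*r
E
python3 - <<'E'
from h import *
d=cam("top");g=cv2.cvtColor(np.load("pics/top0.npy"),cv2.COLOR_RGB2GRAY).astype(np.float32)
for r in range(14,90,5):print(r,np.round(prof(d,g,r,68,2.35,3.15),3))
for r in(102,106,109,112,115,117,119):print(r,np.round(prof(d,g,r,66,2.6,2.92),3))
for r in range(122,166,3):print(r,np.round(prof(d,g,r,64,2.62,2.92),3))
s=cam("side",4);np.save("pics/side0.npy",s["pixels"]);gs=cv2.cvtColor(s["pixels"],cv2.COLOR_RGB2GRAY).astype(np.float32)
print('side')
for r in(106,109,112,115,117,119):print(r,np.round(prof(s,gs,r,65,2.6,2.92),3))
for r in range(122,166,3):print(r,np.round(prof(s,gs,r,64,2.62,2.92),3))
g2=cv2.resize(np.load("pics/top0.npy")[250:295,295:340],(720,720),interpolation=cv2.INTER_CUBIC)
cv2.imwrite("pics/clipz.png",g2[:,:,::-1])
E
```

```text
14 [2.639 3.076 1.554]
19 [ 2.754 35.613 10.203]
24 [ 2.741 63.028 11.664]
29 [ 2.735 66.709 12.006]
34 [ 2.746 64.577 12.75 ]
39 [ 2.74  65.223 12.636]
44 [ 2.743 66.984 12.144]
49 [ 2.732 74.127 12.054]
54 [ 2.724 79.766 12.15 ]
59 [ 2.73  69.985 12.213]
64 [ 2.734 69.653 11.328]
69 [ 2.733 69.225 11.178]
74 [ 2.721 77.465 11.988]
79 [ 2.728 59.654 11.376]
84 [ 2.718 70.244 11.34 ]
89 [ 2.702 52.074 13.884]
102 [  2.699 105.408  18.054]
106 [ 2.707 81.395 14.946]
109 [ 2.721 75.247  5.886]
112 [ 2.726 61.943  4.368]
115 [ 2.723 57.928  4.485]
117 [ 2.724 46.971  4.212]
119 [0. 0. 0.]
122 [ 2.765 53.939  3.66 ]
125 [ 2.786 67.189 10.875]
128 [ 2.794 68.152 14.208]
131 [ 2.793 67.818 14.934]
134 [ 2.804 59.941 14.472]
137 [ 2.796 68.206 13.974]
140 [ 2.796 57.499 14.7  ]
143 [ 2.791 68.027 14.586]
146 [ 2.801 61.993 14.892]
149 [ 2.807 11.358 12.069]
152 [ 2.778 45.876 20.52 ]
155 [ 2.78  80.32  17.205]
158 [ 2.788 68.46  16.59 ]
161 [ 2.788 62.787 15.939]
164 [ 2.768 62.551 11.808]
side
106 [ 2.707 55.663 22.896]
109 [ 2.702 63.707 22.236]
112 [ 2.7   61.914 22.176]
115 [ 2.707 62.32  22.425]
117 [ 2.727 52.82  15.795]
119 [ 2.718 32.823 14.28 ]
122 [ 2.667 17.84   4.758]
125 [2.688 9.021 5.25 ]
128 [ 2.834 35.927 11.904]
131 [ 2.788 62.411 20.043]
134 [ 2.769 52.234 18.492]
137 [ 2.773 51.489 18.084]
140 [ 2.772 64.299 18.9  ]
143 [ 2.769 73.536 20.163]
146 [ 2.77  70.234 21.024]
149 [ 2.773 73.596 21.009]
152 [ 2.776 70.656 19.608]
155 [ 2.774 57.545 19.065]
158 [ 2.784 35.719 15.642]
161 [ 2.775 51.035 18.837]
164 [ 2.734 91.327 35.424]
```

View pics/clipz.png

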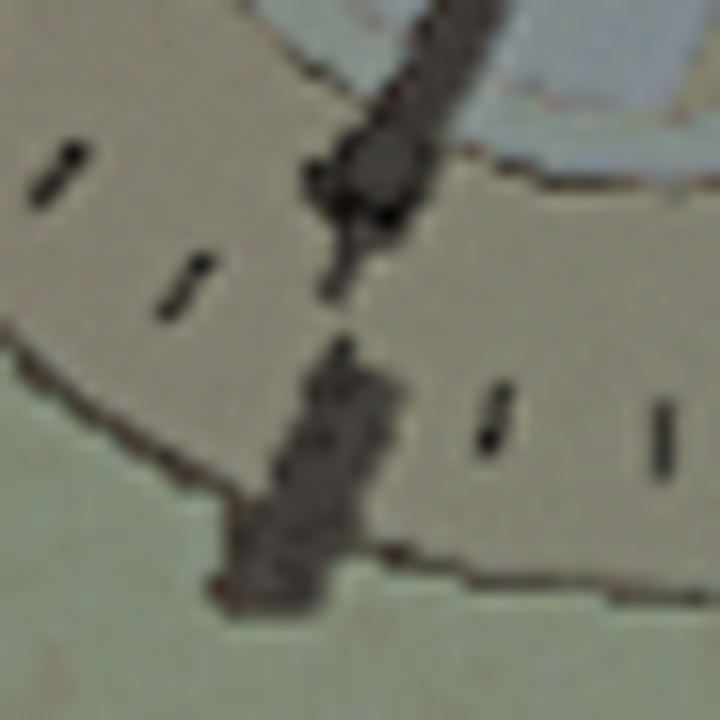

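```bash
python3 - <<'E'
from h import *
t=cam("top");s=cam("side")
for n,d in(("t",t),("s",s)):
    print(n,proj(d,[[208,-536,222],[208,-536,400],[208,-536,0],[521,-27,222],[400,-280,222],[521,-27,0]]).round(0).tolist())
print("radio",ray(t,(492,312),70),ray(s,(404,203),0), "tripod", ray(t,(556,303),0),ray(t,(556,303),150),ray(s,(410,170),0),ray(s,(505,182),0),ray(s,(460,143),0))
E
```

```text
t [[572.0, 426.0], [611.0, 448.0], [536.0, 407.0], [331.0, 270.0], [450.0, 330.0], [331.0, 273.0]]
s [[500.0, 123.0], [514.0, 59.0], [485.0, 193.0], [353.0, 206.0], [420.0, 158.0], [348.0, 285.0]]
radio [[ 436.27840097 -409.43805704   70.        ]] [[ 431.83904118 -421.80698431    0.        ]] tripod [[ 460.7130783  -585.77645885    0.        ]] [[ 461.79551782 -531.10487698  150.        ]] [[ 434.89903005 -616.5282914     0.        ]] [[ 148.19091676 -618.07511229    0.        ]] [[ 2.91118288e+02 -8.42978400e+02 -1.13686838e-13]]
```

Request:
carry_out(
  increments=[
    [[0,0,-10],[-3.6,-4.8,0],-1],
    [[0,0,-20],[-7.2,-9.5,0],-1],
    [[0,0,-30],[-10.8,-14.3,0],-1],
    [[0,0,-40],[-14.4,-19,0],-1],
    [[0,0,-50],[-18,-23.8,0],-1],
    [[0,0,-60],[-21.6,-28.6,0],-1],
    [[0,0,-70],[-25.2,-33.3,0],-1],
    [[0,0,-80],[-28.8,-38.1,0],-1],
    [[0,0,-90],[-32.4,-42.8,0],-1],
    [[0,0,-100],[-36.1,-47.6,0],-1],
  ],
)

```text
t: 1.95
position: [522.1, -25.3, 222.8]
tool_rot: [3.022, 0.855, 0.001]
ft_force: [0.7, 0.7, 0.0]
grip_width: 0.009
```

Request:
carry_out(
  increments=[
    [[0,0,-8.5],[0,0,4],-1],
    [[0,0,-17],[0,0,8],-1],
    [[0,0,-17],[0,0,11],-1],
    [[0,0,-17],[0,0,12.6],-1],
    [[0,0,-17],[0,0,12.6],-1],
    [[0,0,-17],[0,0,12.6],-1],
  ],
)

```text
t: 2.7
position: [523.0, -25.5, 97.5]
tool_rot: [2.862, 1.292, 0.003]
ft_force: [-0.1, -0.1, 0.9]
grip_width: 0.003
```

```bash
python3 - <<'E'
from h import *
s=sensors.read_state();print(s["t"],s["position"],s["tool_rot"],s["ft_force"],s["joints"])
a=cam("top")["pixels"][195:315,265:405];b=cam("side")["pixels"][170:310,230:390]
cv2.imwrite("pics/p1.png",np.hstack([cv2.resize(x,(400,400*x.shape[0]//x.shape[1]),interpolation=3)[:340] for x in(a,b)])[:,:,::-1])
E
```

```text
2.7 [522.95005695 -25.51621856  97.53427055] [2.86177975e+00 1.29158109e+00 2.83651598e-03] [-0.07630849 -0.14290851  0.92667165] [-1.81340556e-01  3.01546431e-01  1.80595437e+00 -5.76435424e-04
  1.03155245e+00 -1.02894893e+00]
```

View pics/p1.png

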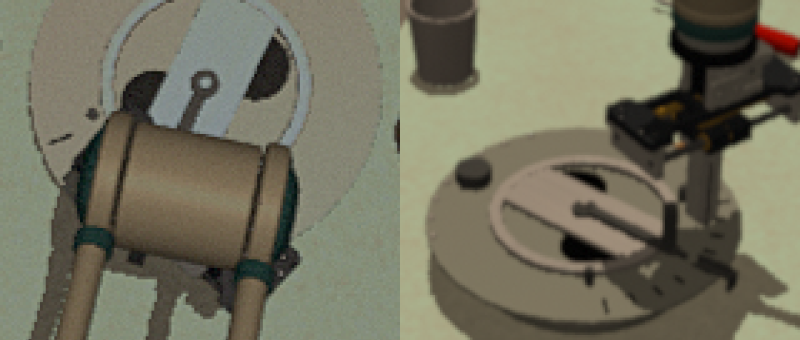

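```bash
cat >> h.py <<'E'
def path(ths,side,gap=19.5):
    s=sensors.read_state();h=2*np.arctan2(s["tool_rot"][1],s["tool_rot"][0]);n=np.array([np.cos(h),np.sin(h)]);y=np.array([n[1],-n[0]])
    for t in ths:
        H=C+98*np.array([np.cos(t),np.sin(t)]);D=H-side*gap*n-s["position"][:2]
        print(round(t,3),"q",round(t-1.963,3),"dx %.2f dy %.2f cm"%(D@n/10,D@y/10))
    print(s["position"],s["ft_force"].round(2),s["t"])
E
python3 -c "
from h import *
path([2.724,2.70,2.65,2.6,2.55,2.5,2.45,2.4,2.3,2.2,2.1,2.05,2.0,1.963],1)"
```

```text
2.724 q 0.761 dx 1.78 dy -0.11 cm
2.7 q 0.737 dx 2.01 dy -0.17 cm
2.65 q 0.687 dx 2.48 dy -0.30 cm
2.6 q 0.637 dx 2.96 dy -0.40 cm
2.55 q 0.587 dx 3.45 dy -0.47 cm
2.5 q 0.537 dx 3.93 dy -0.53 cm
2.45 q 0.487 dx 4.42 dy -0.55 cm
2.4 q 0.437 dx 4.91 dy -0.56 cm
2.3 q 0.337 dx 5.89 dy -0.49 cm
2.2 q 0.237 dx 6.86 dy -0.33 cm
2.1 q 0.137 dx 7.80 dy -0.07 cm
2.05 q 0.087 dx 8.26 dy 0.10 cm
2.0 q 0.037 dx 8.71 dy 0.29 cm
1.963 q 0.0 dx 9.04 dy 0.44 cm
[523.09907573 -25.55588402  97.82904927] [-1.14  0.11  0.21] 2.8
```

Request:
carry_out(
  increments=[
    [[0,0,0],[0.8,-0.1,0],-1],
    [[0,0,0],[1.4,-0.1,0],-1],
    [[0,0,0],[1.8,-0.1,0],-1],
    [[0,0,0],[2.2,-0.2,0],-1],
    [[0,0,0],[2.6,-0.3,0],-1],
    [[0,0,0],[3.0,-0.4,0],-1],
    [[0,0,0],[3.45,-0.5,0],-1],
    [[0,0,0],[3.9,-0.5,0],-1],
  ],
)

```text
t: 3.8
position: [545.1, 7.3, 97.8]
tool_rot: [2.862, 1.292, 0.003]
ft_force: [-1.7, -1.6, 1.9]
grip_width: 0.003
```

```bash
python3 - <<'E'
from h import *
path([2.4,2.3,2.2,2.1,2.05,2.0,1.963],1)
b=cam("side")["pixels"][170:310,230:390]
cv2.imwrite("pics/p2.png",cv2.resize(b,(640,560),interpolation=3)[:,:,::-1])
E
```

```text
2.4 q 0.437 dx 0.99 dy -0.03 cm
2.3 q 0.337 dx 1.97 dy 0.03 cm
2.2 q 0.237 dx 2.93 dy 0.20 cm
2.1 q 0.137 dx 3.88 dy 0.46 cm
2.05 q 0.087 dx 4.34 dy 0.62 cm
2.0 q 0.037 dx 4.79 dy 0.81 cm
1.963 q 0.0 dx 5.12 dy 0.97 cm
[545.11823295   7.32015328  97.83472926] [-1.72 -1.6   1.87] 3.8
```

View pics/p2.png

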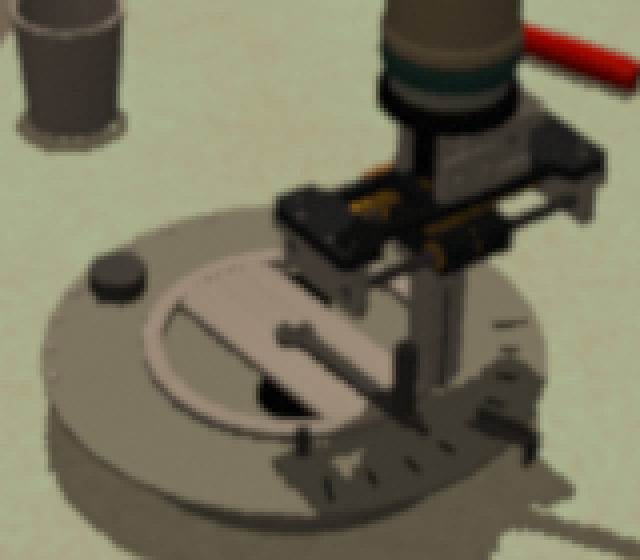

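Request:
carry_out(
  increments=[
    [[0,0,0],[0.5,0,0],-1],
    [[0,0,0],[1.0,0,0],-1],
    [[0,0,0],[1.5,0,0],-1],
    [[0,0,0],[2.0,0,0],-1],
    [[0,0,0],[2.5,0.1,0],-1],
    [[0,0,0],[3.0,0.2,0],-1],
    [[0,0,0],[3.5,0.35,0],-1],
    [[0,0,0],[3.9,0.5,0],-1],
    [[0,0,0],[4.3,0.6,0],-1],
    [[0,0,0],[4.5,0.7,0],-1],
  ],
)

```text
t: 5.1
position: [580.9, 36.9, 97.9]
tool_rot: [2.862, 1.292, 0.005]
ft_force: [-1.9, -1.6, 0.4]
grip_width: 0.005
```

```bash
python3 -c "
from h import *
path([2.05,2.0,1.963,1.93],1)"
```

```text
2.05 q 0.087 dx -0.25 dy -0.10 cm
2.0 q 0.037 dx 0.20 dy 0.09 cm
1.963 q 0.0 dx 0.53 dy 0.24 cm
1.93 q -0.033 dx 0.82 dy 0.39 cm
[580.91513947  36.92482913  97.91895567] [-1.91 -1.65  0.4 ] 5.1
```

Request:
carry_out(
  increments=[
    [[0,0,0],[0.1,0.05,0],-1],
    [[0,0,0],[0.2,0.1,0],-1],
    [[0,0,0],[0.3,0.13,0],-1],
    [[0,0,0],[0.4,0.17,0],-1],
    [[0,0,0],[0.45,0.2,0],-1],
    [[0,0,0],[0.5,0.22,0],-1],
    [[0,0,0],[0.5,0.22,0],-1],
  ],
)

```text
t: 5.98
position: [585.7, 39.1, 97.9]
tool_rot: [2.862, 1.292, 0.004]
ft_force: [-2.2, -2.2, 0.1]
grip_width: 0.004
```

Request:
carry_out(
  increments=[
    [[0,0,0],[0.05,0.02,0],-1],
    [[0,0,0],[0.1,0.04,0],-1],
    [[0,0,0],[0.1,0.04,0],-1],
  ],
)

```text
t: 6.35
position: [586.3, 39.4, 97.8]
tool_rot: [2.862, 1.292, 0.003]
ft_force: [-3.4, -3.9, 0.1]
grip_width: 0.005
```

Request:
carry_out(
  increments=[
    [[0,0,0],[0.07,0.02,0],-1],
    [[0,0,0],[0.14,0.04,0],-1],
    [[0,0,0],[0.14,0.04,0],-1],
  ],
)

```text
t: 6.72
position: [586.8, 39.7, 97.6]
tool_rot: [2.861, 1.292, -0.0]
ft_force: [-4.1, -4.5, 1.6]
grip_width: 0.003
```

```bash
python3 - <<'E'
from h import *
path([1.963],1)
b=cam("side")["pixels"][170:310,230:390]
cv2.imwrite("pics/p3.png",cv2.resize(b,(640,560),interpolation=3)[:,:,::-1])
E
```

```text
1.963 q 0.0 dx -0.07 dy -0.02 cm
[586.83374424  39.74703796  97.5541024 ] [-4.11 -4.46  1.62] 6.725
```

View pics/p3.png

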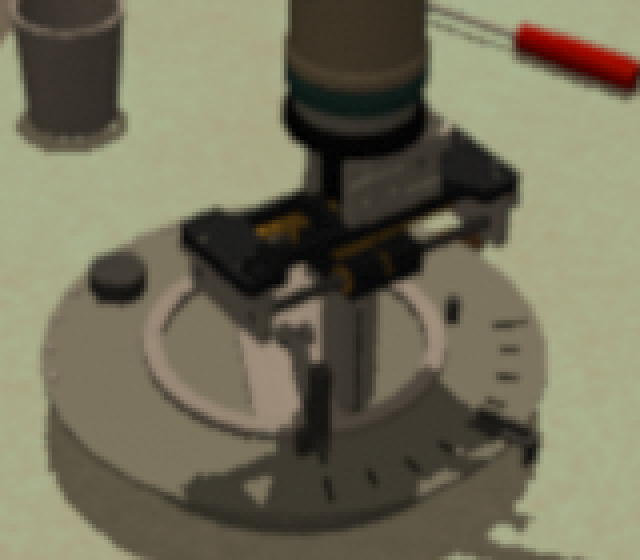

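Request:
carry_out(
  increments=[
    [[0,0,0],[0.1,0.03,0],-1],
    [[0,0,0],[0.2,0.06,0],-1],
    [[0,0,0],[0.25,0.06,0],-1],
    [[0,0,0],[0.25,0.06,0],-1],
  ],
)

```text
t: 7.28
position: [587.6, 40.2, 97.3]
tool_rot: [2.86, 1.293, -0.006]
ft_force: [-4.3, -5.3, 0.6]
grip_width: 0.008
```

Request:
carry_out(
  increments=[
    [[0,0,0],[-1.0,0,0],-1],
    [[0,0,0],[-2.5,0,0],-1],
    [[0,0,0],[-2.5,0,0],-1],
    [[0,0,0],[-2.5,0,-4],-1],
    [[0,0,0],[-2.5,0,-8],-1],
    [[0,0,0],[-2.5,0,-8],-1],
    [[0,0,0],[0,-1.5,-8],-1],
    [[0,0,0],[4,-4,-8],-1],
    [[0,0,0],[8,-6,-8],-1],
    [[0,0,0],[12,-8,-8],-1],
  ],
)

```text
t: 8.52
position: [606.9, 185.0, 175.4]
tool_rot: [2.861, 1.293, -0.007]
ft_force: [0.9, 0.2, 0.0]
grip_width: 0.005
```

```bash
python3 - <<'E'
from h import *
print(sensors.read_state()["ft_force"])
d=cam("top",3);im=d["pixels"];np.save("pics/top1.npy",im)
g=cv2.cvtColor(im,cv2.COLOR_RGB2GRAY).astype(np.float32)
for r in list(range(20,90,8)):print(r,np.round(prof(d,g,r,68,1.6,2.4),3))
for r in(109,112,115,117):print(r,np.round(prof(d,g,r,66,1.88,2.1),3))
b=im[155:295,245:405]
cv2.imwrite("pics/p4.png",cv2.resize(b,(640,560),interpolation=3)[:,:,::-1])
E
```

```text
[0.88454294 0.233225   0.00587056]
20 [ 1.992 40.507 10.68 ]
28 [ 1.956 72.793 12.18 ]
36 [ 1.962 74.756 11.772]
44 [ 1.966 78.634 12.54 ]
52 [ 1.964 69.813 12.168]
60 [ 1.971 80.968 11.7  ]
68 [ 1.959 73.175 12.24 ]
76 [ 1.955 66.008 11.4  ]
84 [ 1.957 78.866 12.096]
109 [ 1.955 58.867  4.578]
112 [ 1.957 71.582  5.04 ]
115 [ 1.961 78.183  5.865]
117 [ 1.965 48.387  4.563]
```

View pics/p4.png

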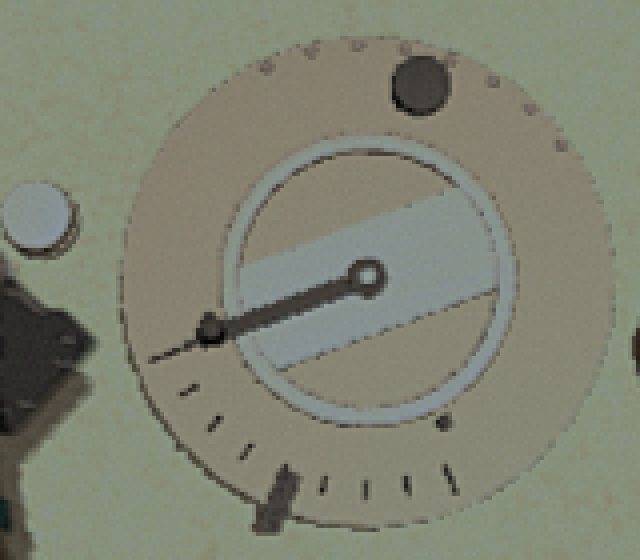

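```bash
python3 - <<'E'
from h import *
d=cam("top",1);im=np.load("pics/top1.npy")
g=cv2.cvtColor(im,cv2.COLOR_RGB2GRAY).astype(np.float32)
v=[]
for z in(60,66):
  for r in range(126,147,2):
    v.append(prof(d,g,r,z,2.66,2.90)[0])
  print(z,np.round(v[-11:],3),np.mean(v[-11:]))
  for r in range(152,163,2): v.append(prof(d,g,r,z,2.66,2.90)[0])
  print(np.round(v[-6:],3))
path([2.2],-1)
a=cv2.resize(im[265:295,295:335],(800,600),interpolation=3);cv2.imwrite("pics/p5.png",cv2.convertScaleAbs(a[:,:,::-1],alpha=1.6))
E
```

```text
60 [2.793 2.793 2.79  2.797 2.803 2.797 2.796 2.795 2.789 2.791 2.801] 2.7951349271245505
[2.776 2.779 2.782 2.788 2.79  2.781]
66 [2.794 2.794 2.791 2.797 2.804 2.799 2.798 2.797 2.791 2.793 2.801] 2.7963288675684925
[2.777 2.78  2.783 2.79  2.792 2.782]
2.2 q 0.237 dx -10.48 dy 7.25 cm
[606.39720808 183.88637798 175.23056664] [ 0.8  -0.27  0.63] 8.725
```

View pics/p5.png

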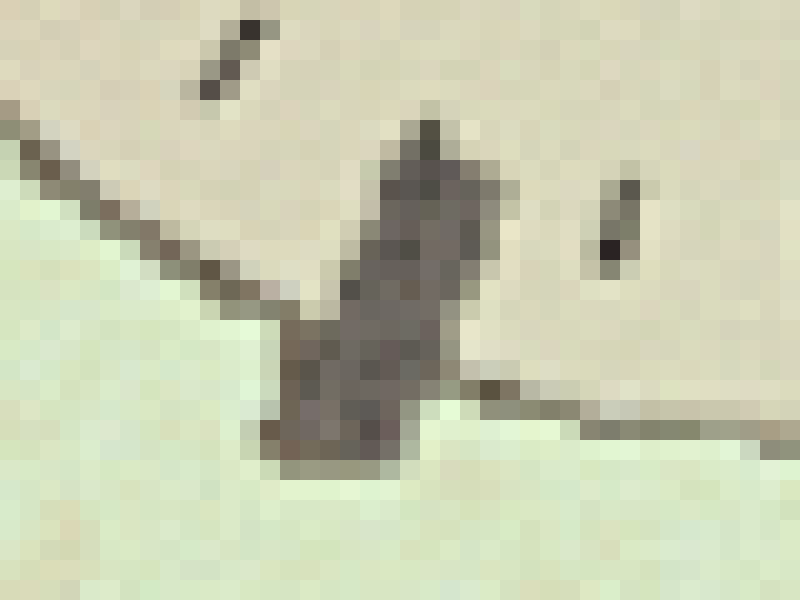

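Request:
carry_out(
  increments=[
    [[0,0,0],[-3,4,0],-1],
    [[0,0,0],[-6.3,8,0],-1],
    [[0,0,0],[-6.3,8.05,0],-1],
    [[0,0,0],[-6.3,8.05,2],-1],
    [[0,0,0],[-6.3,8.05,5],-1],
    [[0,0,0],[-6.3,8.05,7.7],-1],
    [[0,0,0],[-6.3,8.05,7.7],-1],
  ],
)

```text
t: 9.6
position: [622.5, 83.0, 96.4]
tool_rot: [-2.862, -1.295, 0.018]
ft_force: [0.2, 0.1, 0.1]
grip_width: 0.005
```

```bash
python3 - <<'E'
from h import *
path([1.963,2.0,2.05,2.1,2.2,2.3,2.4,2.5,2.6,2.7,2.75,2.795],-1)
b=cam("side")["pixels"][170:310,230:390]
cv2.imwrite("pics/p6.png",cv2.resize(b,(640,560),interpolation=3)[:,:,::-1])
E
```

```text
1.963 q 0.0 dx -1.77 dy 0.16 cm
2.0 q 0.037 dx -2.10 dy 0.00 cm
2.05 q 0.087 dx -2.55 dy -0.19 cm
2.1 q 0.137 dx -3.01 dy -0.35 cm
2.2 q 0.237 dx -3.96 dy -0.61 cm
2.3 q 0.337 dx -4.92 dy -0.78 cm
2.4 q 0.437 dx -5.90 dy -0.85 cm
2.5 q 0.537 dx -6.88 dy -0.82 cm
2.6 q 0.637 dx -7.85 dy -0.70 cm
2.7 q 0.737 dx -8.80 dy -0.47 cm
2.75 q 0.787 dx -9.27 dy -0.33 cm
2.795 q 0.832 dx -9.69 dy -0.17 cm
[622.5315002  82.9624269  96.3663944] [0.19 0.06 0.09] 9.6
```

View pics/p6.png

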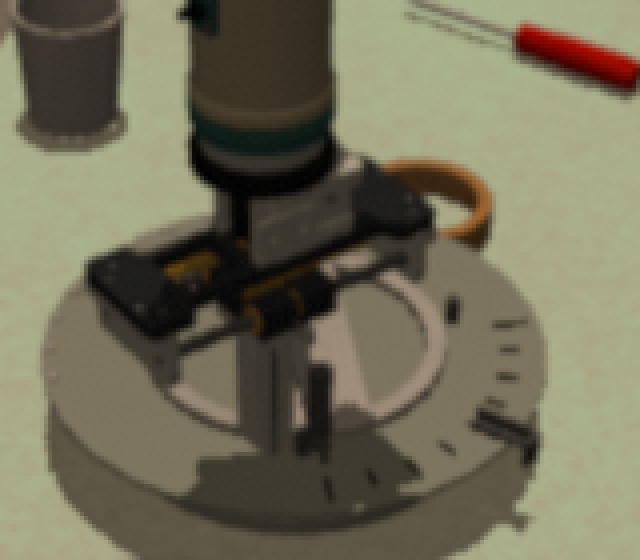

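Request:
carry_out(
  increments=[
    [[0,0,0],[-0.8,0.15,0],-1],
    [[0,0,0],[-1.4,0.15,0],-1],
    [[0,0,0],[-1.8,0.15,0],-1],
    [[0,0,0],[-2.1,0,0],-1],
    [[0,0,0],[-2.55,-0.2,0],-1],
    [[0,0,0],[-3.0,-0.35,0],-1],
    [[0,0,0],[-3.5,-0.5,0],-1],
    [[0,0,0],[-4.0,-0.6,0],-1],
    [[0,0,0],[-4.5,-0.7,0],-1],
    [[0,0,0],[-4.9,-0.8,0],-1],
  ],
)

```text
t: 10.9
position: [585.4, 51.2, 98.4]
tool_rot: [2.861, 1.295, -0.013]
ft_force: [2.0, 1.2, 0.5]
grip_width: 0.004
```

```bash
python3 - <<'E'
from h import *
path([2.3,2.4,2.5,2.6,2.7,2.75,2.795],-1)
b=cam("side")["pixels"][170:310,230:390]
cv2.imwrite("pics/p7.png",cv2.resize(b,(640,560),interpolation=3)[:,:,::-1])
E
```

```text
2.3 q 0.337 dx -0.09 dy -0.08 cm
2.4 q 0.437 dx -1.06 dy -0.15 cm
2.5 q 0.537 dx -2.04 dy -0.13 cm
2.6 q 0.637 dx -3.01 dy 0.00 cm
2.7 q 0.737 dx -3.97 dy 0.22 cm
2.75 q 0.787 dx -4.43 dy 0.37 cm
2.795 q 0.832 dx -4.85 dy 0.52 cm
[585.36564032  51.21798742  98.42656716] [1.98 1.24 0.45] 10.9
```

View pics/p7.png

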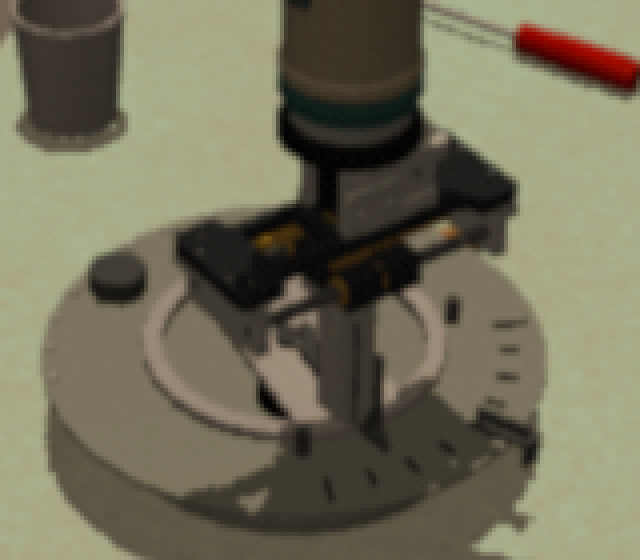

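Request:
carry_out(
  increments=[
    [[0,0,0],[-0.5,-0.1,0],-1],
    [[0,0,0],[-1.0,-0.15,0],-1],
    [[0,0,0],[-1.5,-0.15,0],-1],
    [[0,0,0],[-2.0,-0.15,0],-1],
    [[0,0,0],[-2.5,-0.1,0],-1],
    [[0,0,0],[-3.0,0,0],-1],
    [[0,0,0],[-3.4,0.1,0],-1],
    [[0,0,0],[-3.7,0.2,0],-1],
    [[0,0,0],[-3.9,0.2,0],-1],
    [[0,0,0],[-3.9,0.2,0],-1],
  ],
)

```text
t: 12.2
position: [560.5, 20.0, 98.7]
tool_rot: [2.86, 1.295, -0.014]
ft_force: [0.8, 1.6, -0.1]
grip_width: 0.007
```

```bash
python3 - <<'E'
from h import *
path([2.7,2.75,2.795],-1)
d=cam("side",2);b=d["pixels"];np.save("pics/side8.npy",b)
cv2.imwrite("pics/p8.png",cv2.resize(b[230:300,290:380],(720,560),interpolation=3)[:,:,::-1])
E
```

```text
2.7 q 0.737 dx 0.01 dy 0.03 cm
2.75 q 0.787 dx -0.45 dy 0.18 cm
2.795 q 0.832 dx -0.87 dy 0.33 cm
[560.5238917   20.04594935  98.67561165] [ 0.77  1.65 -0.13] 12.2
```

View pics/p8.png

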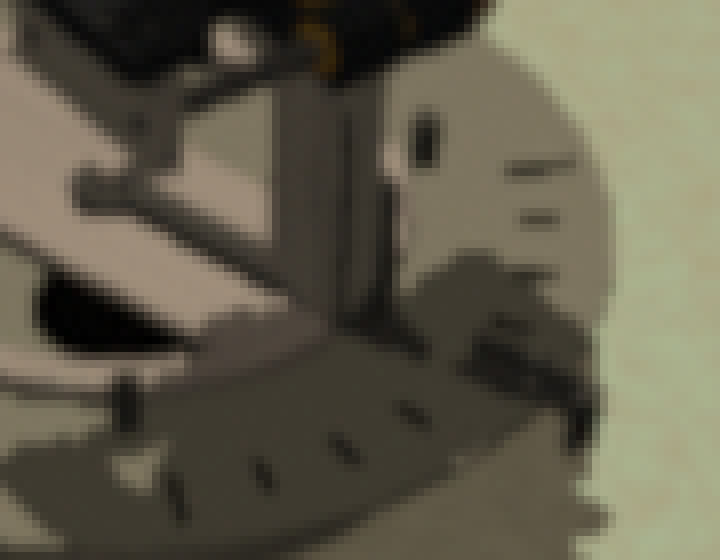

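Request:
carry_out(
  increments=[
    [[0,0,0],[2,0,0],-1],
    [[0,0,0],[5,-1,0],-1],
    [[0,0,0],[8,-3,0],-1],
    [[0,0,0],[11,-5,0],-1],
    [[0,0,0],[14.3,-7.2,0],-1],
    [[0,0,0],[14.3,-7.2,0],-1],
  ],
)

```text
t: 13.05
position: [601.0, 178.4, 97.0]
tool_rot: [2.858, 1.301, -0.015]
ft_force: [0.2, -0.8, 0.1]
grip_width: 0.006
```

```bash
cat > m.py <<'E'
from h import *
import sys
tag=sys.argv[1]
d=cam("top",4);im=d["pixels"];np.save(f"pics/{tag}.npy",im)
g=cv2.cvtColor(im,cv2.COLOR_RGB2GRAY).astype(np.float32)
L=[prof(d,g,r,68,2.4,3.15)[0] for r in range(28,90,4)]
Pt=[prof(d,g,r,65,2.6,2.95)[0] for r in range(109,118)]
K=[prof(d,g,r,63,2.66,2.92)[0] for r in range(126,148,2)]
for n,v in(("lever",L),("pointer",Pt),("clip",K)):print(n,np.round(v,3),np.mean(v).round(4))
path([2.7,2.75,2.795],-1)
cv2.imwrite(f"pics/{tag}.png",cv2.resize(im[245:295,295:345],(600,600),interpolation=3)[:,:,::-1])
E
python3 m.py a1
```

```text
lever [2.694 2.698 2.688 2.693 2.677 2.678 2.679 2.683 2.686 2.68  2.673 2.681
 2.678 2.679 2.677 2.673] 2.6824
pointer [2.663 2.678 2.676 2.673 2.671 2.67  2.672 2.673 2.674] 2.6722
clip [2.794 2.794 2.791 2.798 2.804 2.798 2.797 2.796 2.79  2.792 2.801] 2.7959
2.7 q 0.737 dx -14.23 dy 7.22 cm
2.75 q 0.787 dx -14.70 dy 7.37 cm
2.795 q 0.832 dx -15.11 dy 7.52 cm
[600.52666702 174.48261666  97.26378568] [ 0.37 -0.34 -0.45] 13.25
```

View pics/a1.png

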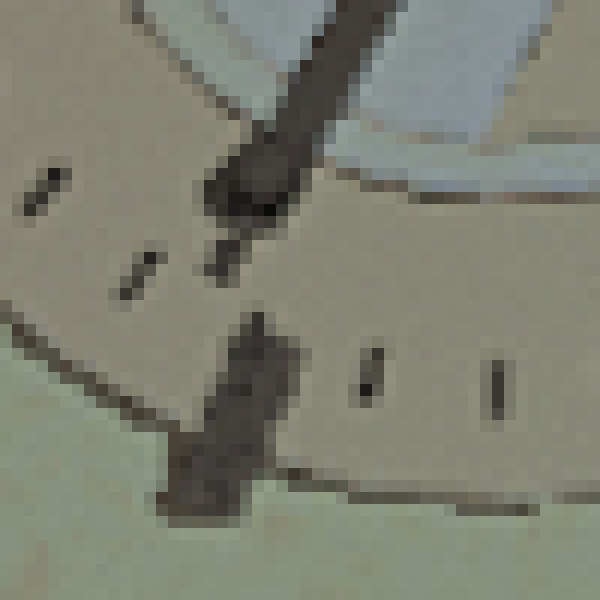

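```bash
python3 -c "
from h import *
path([2.65,2.7,2.75,2.795,2.808,2.821],-1)"
```

```text
2.65 q 0.687 dx -13.75 dy 7.10 cm
2.7 q 0.737 dx -14.23 dy 7.22 cm
2.75 q 0.787 dx -14.70 dy 7.37 cm
2.795 q 0.832 dx -15.11 dy 7.52 cm
2.808 q 0.845 dx -15.23 dy 7.56 cm
2.821 q 0.858 dx -15.35 dy 7.61 cm
[600.52666702 174.48261666  97.26378568] [ 0.37 -0.34 -0.45] 13.25
```

Request:
carry_out(
  increments=[
    [[0,0,0],[-4,3,0],-1],
    [[0,0,0],[-8,5.5,0],-1],
    [[0,0,0],[-11.5,7,0],-1],
    [[0,0,0],[-13,7.2,0],-1],
    [[0,0,0],[-13.7,7.2,0],-1],
    [[0,0,0],[-14.1,7.2,0],-1],
    [[0,0,0],[-14.4,7.3,0],-1],
    [[0,0,0],[-14.7,7.4,0],-1],
    [[0,0,0],[-14.9,7.4,0],-1],
    [[0,0,0],[-15.1,7.5,0],-1],
  ],
)

```text
t: 14.5
position: [557.5, 11.9, 98.7]
tool_rot: [2.86, 1.295, -0.015]
ft_force: [0.5, 2.4, 0.5]
grip_width: 0.004
```

```bash
python3 -c "
from h import *
path([2.75,2.795,2.808,2.821],-1)"
```

```text
2.75 q 0.787 dx 0.36 dy -0.14 cm
2.795 q 0.832 dx -0.05 dy 0.02 cm
2.808 q 0.845 dx -0.17 dy 0.06 cm
2.821 q 0.858 dx -0.29 dy 0.11 cm
[557.51988322  11.8568992   98.67412414] [0.54 2.39 0.48] 14.5
```

Request:
carry_out(
  increments=[
    [[0,0,0],[-0.1,0,0],-1],
    [[0,0,0],[-0.15,0.05,0],-1],
    [[0,0,0],[-0.15,0.05,0],-1],
    [[0,0,0],[-0.15,0.05,0],-1],
  ],
)

```text
t: 15.0
position: [556.8, 10.4, 98.6]
tool_rot: [2.86, 1.295, -0.016]
ft_force: [1.4, 2.4, -0.5]
grip_width: 0.005
```

Request:
carry_out(
  increments=[
    [[0,0,0],[2,0,0],-1],
    [[0,0,0],[5,-1,0],-1],
    [[0,0,0],[8,-3,0],-1],
    [[0,0,0],[11,-5,0],-1],
    [[0,0,0],[14.3,-7.2,0],-1],
    [[0,0,0],[14.3,-7.2,0],-1],
  ],
)

```text
t: 15.75
position: [597.4, 168.4, 97.1]
tool_rot: [2.858, 1.301, -0.016]
ft_force: [-0.9, -1.2, -0.8]
grip_width: 0.005
```

```bash
python3 m.py a2
```

```text
lever [2.81  2.79  2.8   2.778 2.799 2.783 2.761 2.797 2.773 2.772 2.789 2.785
 2.785 2.777 2.775 2.786] 2.785
pointer [2.771 2.77  2.772 2.775 2.779 2.781 2.783 2.779 2.775] 2.7762
clip [2.794 2.793 2.79  2.798 2.804 2.799 2.797 2.796 2.791 2.792 2.801] 2.7958
2.7 q 0.737 dx -13.25 dy 6.85 cm
2.75 q 0.787 dx -13.72 dy 6.99 cm
2.795 q 0.832 dx -14.13 dy 7.15 cm
[596.83640806 164.68635731  97.19748837] [ 0.13 -0.12  0.49] 15.95
```

View pics/a2.png

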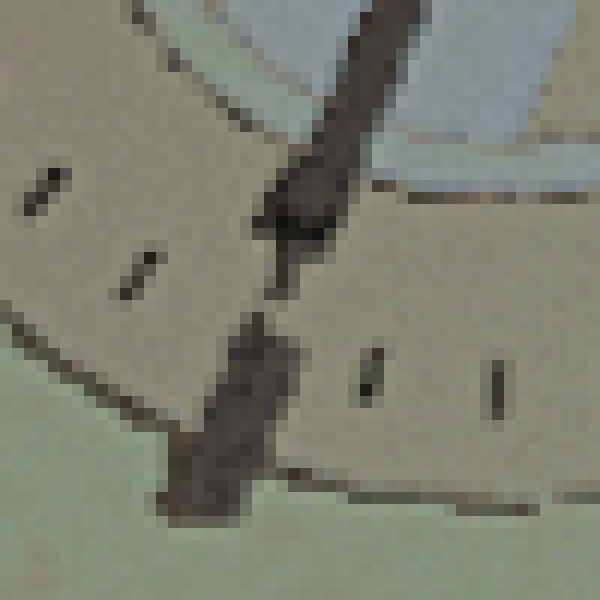

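```bash
python3 - <<'E'
from h import *
s=sensors.read_state();h=2*np.arctan2(s["tool_rot"][1],s["tool_rot"][0]);n=np.array([np.cos(h),np.sin(h)]);y=np.array([n[1],-n[0]])
for p in [(556.8,10.4),(556.26,8.9)]:
    D=np.array(p)-s["position"][:2];print(D@n/10,D@y/10)
print(s["position"])
# side view, unobstructed
d=cam("side",3);g=cv2.cvtColor(d["pixels"],cv2.COLOR_RGB2GRAY).astype(np.float32)
cv2.imwrite("pics/p9.png",cv2.resize(d["pixels"][250:300,320:380],(720,600),interpolation=3)[:,:,::-1])
print(proj(d,[[C[0],C[1],65]]), [proj(d,[C[0]+118*np.cos(a),C[1]+118*np.sin(a),65]).round(1).tolist() for a in(2.777,2.795)])
E
```

```text
-14.235126746597711 7.171687858017634
-14.383470597103422 7.230083936799852
[596.83640806 164.68635731  97.19748837]
[[301.84034455 253.23857742]] [[[344.5, 271.5]], [[345.0, 271.0]]]
```

View pics/p9.png

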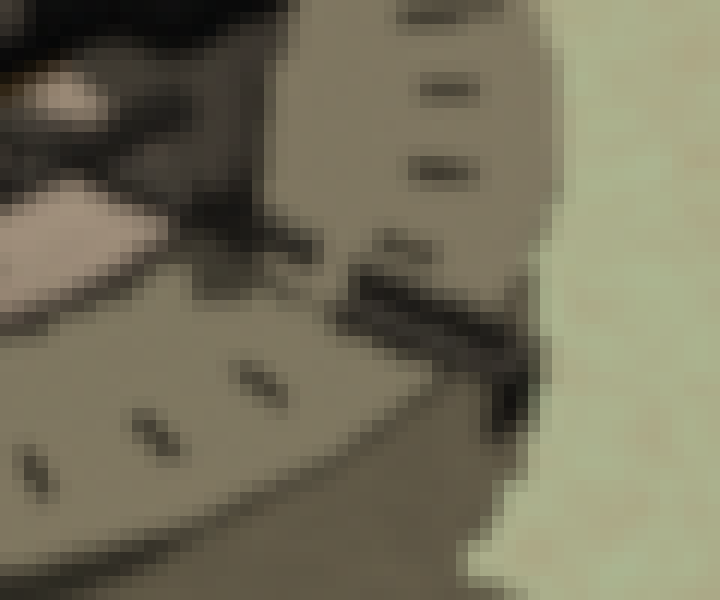

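```bash
python3 - <<'E'
from h import *
d=cam("side",4);g=cv2.cvtColor(d["pixels"],cv2.COLOR_RGB2GRAY).astype(np.float32)
a=np.arange(2.70,2.90,.01)
print("a  ",np.round(a*1000).astype(int))
for r,z in((110,65),(113,65),(116,65),(132,66),(138,66),(144,66),(150,66),(156,66)):
    uv=proj(d,np.c_[C[0]+r*np.cos(a),C[1]+r*np.sin(a),np.full(len(a),z)]).astype(np.float32)
    print(r,cv2.remap(g,uv[:,:1],uv[:,1:],cv2.INTER_CUBIC)[:,0].astype(int))
E
```

```text
a   [2700 2710 2720 2730 2740 2750 2760 2770 2780 2790 2800 2810 2820 2830
 2840 2850 2860 2870 2880 2890]
110 [ 55  53  53  54  55  55  55  53  48  42  40  41  45  53  63  74  86  97
 105 111]
113 [ 60  62  67  72  80  86  87  79  67  54  46  43  48  58  70  83  91  99
 108 114]
116 [ 76  75  82  91  97  97  92  80  65  51  43  42  49  61  71  82  94 104
 111 115]
132 [69 66 66 69 66 58 47 38 31 32 42 54 69 82 89 91 86 78 71 73]
138 [48 47 49 52 53 48 39 30 26 30 39 53 68 82 90 93 88 81 78 81]
144 [ 49  43  46  50  50  45  36  29  27  33  45  59  77  93 104 112 117 118
 119 118]
150 [ 58  49  49  51  53  52  44  34  27  30  38  51  72  87 100 111 116 117
 118 118]
156 [61 50 47 49 52 51 42 31 27 31 40 55 70 80 89 92 90 90 90 90]
```

Request:
carry_out(
  increments=[
    [[0,0,0],[-4,3,0],-1],
    [[0,0,0],[-8,5.5,0],-1],
    [[0,0,0],[-11.5,6.8,0],-1],
    [[0,0,0],[-13,7,0],-1],
    [[0,0,0],[-13.8,7.15,0],-1],
    [[0,0,0],[-14.1,7.2,0],-1],
    [[0,0,0],[-14.2,7.2,0],-1],
    [[0,0,0],[-14.2,7.2,0],-1],
  ],
)

```text
t: 17.3
position: [557.6, 11.3, 98.7]
tool_rot: [2.86, 1.295, -0.015]
ft_force: [0.2, -0.0, 0.0]
grip_width: 0.001
```

```bash
python3 - <<'E'
from h import *
s=sensors.read_state();h=2*np.arctan2(s["tool_rot"][1],s["tool_rot"][0]);n=np.array([np.cos(h),np.sin(h)]);y=np.array([n[1],-n[0]])
D=np.array((556.24,8.85))-s["position"][:2];print(D@n/10,D@y/10,s["position"],s["ft_force"],h)
E
```

```text
-0.27511186864131953 0.0579602195286841 [557.61894952  11.3001206   98.72748885] [ 0.16873104 -0.02342815  0.00601667] 0.850530124571995
```

Request:
carry_out(
  increments=[
    [[0,0,0],[-0.1,0.02,0],-1],
    [[0,0,0],[-0.18,0.04,0],-1],
    [[0,0,0],[-0.24,0.05,0],-1],
    [[0,0,0],[-0.27,0.06,0],-1],
    [[0,0,0],[-0.27,0.06,0],-1],
    [[0,0,0],[-0.27,0.06,0],-1],
  ],
)

```text
t: 18.05
position: [556.6, 8.9, 98.8]
tool_rot: [2.86, 1.295, -0.014]
ft_force: [2.3, 1.2, -0.9]
grip_width: 0.007
```

Request:
carry_out(
  increments=[
    [[0,0,0],[2,0,0],-1],
    [[0,0,0],[5,-1,0],-1],
    [[0,0,0],[8,-3,0],-1],
    [[0,0,0],[11,-5,0],-1],
    [[0,0,0],[14.3,-7.2,0],-1],
    [[0,0,0],[14.3,-7.2,0],-1],
  ],
)

```text
t: 18.8
position: [597.1, 166.9, 97.3]
tool_rot: [2.858, 1.301, -0.015]
ft_force: [0.4, -0.6, 0.5]
grip_width: 0.003
```

```bash
python3 m.py a3
```

```text
lever [2.808 2.834 2.816 2.801 2.807 2.807 2.794 2.794 2.8   2.798 2.786 2.796
 2.8   2.794 2.795 2.761] 2.7995
pointer [2.791 2.793 2.794 2.795 2.792 2.789 2.789 2.791 2.795] 2.7921
clip [2.793 2.793 2.79  2.798 2.804 2.798 2.797 2.796 2.79  2.792 2.801] 2.7958
2.7 q 0.737 dx -13.12 dy 6.77 cm
2.75 q 0.787 dx -13.59 dy 6.91 cm
2.795 q 0.832 dx -14.00 dy 7.06 cm
[596.6185739  163.18430852  97.4441316 ] [ 0.88 -0.29  0.27] 19.0
```

View pics/a3.png

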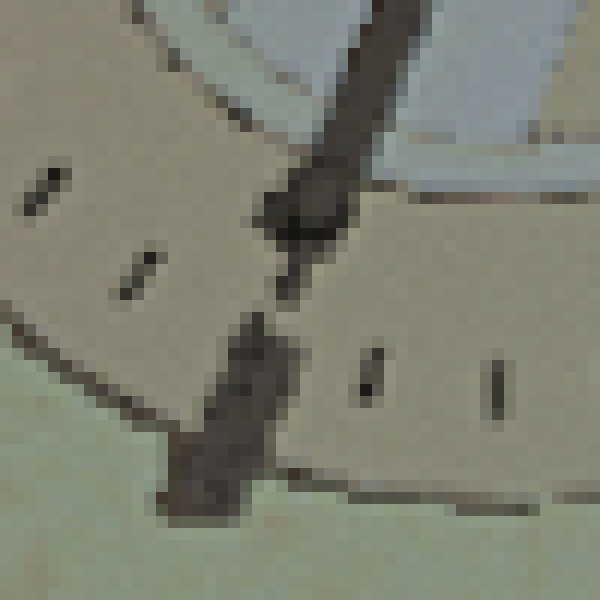

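```bash
python3 - <<'E'
from h import *
im=cam("top")["pixels"];cv2.imwrite("pics/fin.png",im[:,:,::-1])
print(sensors.read_state()["joint_vel"].round(3)); print(arm.hand_in())
E
```

```text
[-0.006 -0.004  0.001  0.003 -0.003  0.001]
the job is handed in; nothing more can be done
None
```

View pics/fin.png

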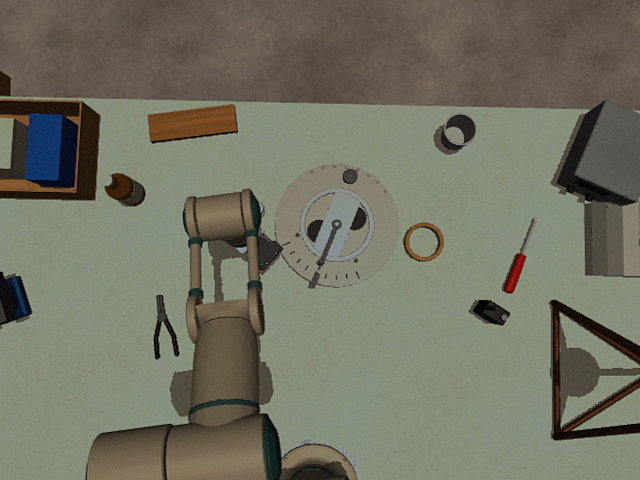

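With the fingers shut, I pushed the handle clockwise with their outside until it met the closed stop. I then lifted over the handle and pushed it back in small steps to the clip. The job was handed in at about 19 s, with the arm clear of the air box.

- **Closed stop:** with the arm clear, the top view put the lever at 1.96 rad in world axes, against 1.963 expected from the scale ticks. The force at the stop reached about 7 N.
- **Final position:** the pointer stands at 2.792 rad and the clip's centre line at 2.795 rad, about 0.4 mm apart at the tip. The rib is too narrow to see from above, so I took it to be the middle of the clip. The lever's own line read about 2.80 rad.
- **Clip and bystanders:** the clip's measured angle stayed the same throughout. In the last picture everything on the bench looked to be where it started, except the coupling, which was hidden under the wrist. It was still in place in the picture at the stop, and later moves kept the fingertips about 40 mm above it.
- **Disagreement between cameras:** read plainly, the side view put the pointer about 0.02 rad past the rib before the last push. After allowing for the different heights of lever and rib it gave 2.794 rad for the rib, which matches the top view. That allowance took the camera's offset from the top-view pointer angle, so it is only a partly independent check.

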